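Pack the paint markers into the craft case

ROBOT

A 6-joint arm with a two-finger parallel gripper is mounted at the origin on the work surface. World frame = base frame: x ahead of the robot, y to its left, z up, the work surface at z = 0. Lengths are in m, angles in degrees, forces in N, time in s.
With the tool pointing down it reaches from about 0.325 to 0.85 m from the base axis. Payload 15.5 kg.
Tool frame: the origin (TCP) lies at the very end of the fingers, on their centre line; the grasp point (between the pads) lies arm.grip_depth behind it (arm.grip_depth is the distance from the TCP to the grasp point, in m); z points along the fingers, y is the line along which they close (so a half turn about z gives the same grasp; the last joint's range is limited). The gripper opens to 91 mm and grips with 3 to 60 N. Pads are 32 mm wide; open, the fingers measure 118 mm over their backs; the gripper's body (76 mm by 178 mm) begins 60 mm behind the grasp point.
Start: joints at [-79.612, 28.281, 77.091, -0, 74.628, -5.472], TCP at [0.171, -0.601, 0.187] pointing down, gripper open.
Joint ranges: [-166.48, 166.48], [-47.26, 123.95], [12.59, 153.08], [-70.14, 250.14], [6.76, 159.57], [-176.63, 176.63]. Speed limits (degrees/s): [108.29, 108.29, 147.25, 172.46, 172.46, 172.46].

INTERFACE

Orientations are given as a 3x3 rotation matrix whose columns are the frame's x, y, z axes.
In Python, from rig import arm gives the robot as it stands. Calls block until the motion is done:
- arm.move_to(position, orientation): joint-space move of the TCP to a pose.
- arm.move_l(position, orientation=None, feed=0.15): straight line of the TCP; orientation=None keeps the orientation; feed is the mean speed in m/s.
- arm.move_joints(angles): joint-space move.
- arm.grip(opening): finger opening in m; the grip force is fixed at half the most; returns when the fingers have stopped.
- arm.sleep(seconds).
- arm.solve_ik(position, orientation): joint angles nearest the present ones, or None.
- arm.snapshot(name): name is "scene" or "top"; returns the picture (420x560x3 uint8, red, green, blue); there is no depth.
- arm.get_calibration(name): a dict with "intrinsics" (3x3 intrinsics, pixels), "k1" (the pictures are not rectified: a ray, as slopes to the right and down, at radius r is drawn at 1 + k1 r^2 times it, then the intrinsics apply), "cam_to_world" (4x4, takes a point from camera to world coordinates). Camera axes: x right, y down, z forward; pixel columns grow to the right and rows downward; lengths in m; the calibration is good to about 2 mm. A picture is of the moment at which its call begins. get_calibration takes no time and is no camera call.
A pose or a line that the arm cannot do raises arm.Unreachable and nothing moves.
- arm.sign_off(): hands the job in; it is judged then, once.
Readings, each from a call of its own:
- arm.current_t(): time.
- arm.current_joint_positions(): joint angles.
- arm.current_dq(): joint speeds.
- arm.current_tau(): joint torques, N m.
- arm.current_ee_pos(): TCP position.
- arm.current_tool_rot(): TCP orientation.
- arm.current_force(): force on the tool from outside, world axes, zero at the start.
- arm.current_torque(): the same for the moment, N m.
- arm.current_width(): finger opening in m.
- arm.current_grasp_force(): force on a finger pad.
Only numpy, scipy, OpenCV 4.12 (cv2) and the standard library are available. Lean on these libraries where they do the work, as an engineer would, in place of code of your own. Each camera call takes 0.05 s, during which the arm holds its last target. There are 200 camera calls.

TASK

Pack away the paint markers: slide the craft case's half lid fully clear of the empty bay (the one with the ribbed rest, not the one with the wooden printing block), take every marker out of the caddy's cups and lay it flat in that bay, then slide the lid all the way back over the markers to its stop. Leave the printing block in its bay and everything else on the table where it is.

Things in the scene. Friction and masses are not known exactly. Their poses are not given: they have to be found in the camera images.
- lid (a joint): position in m of the case's sliding half lid along the case's own y axis: 0 = at its stop, wholly over the case's -y bay; 0.126 = at its other stop, wholly over the +y bay; in between it covers part of both. It can only slide, and stays where it is left (friction about 2 N).
- lid_grip (a point): centre of the top face of the lid's grip: an upright black bar on the middle of the lid, 70 mm long (case x), 16 mm wide (case y, the direction of sliding), 30 mm tall above the lid plate. The lid is a clear plate 186 mm (x) by 129 mm (y), 4 mm thick, its top face 60 mm above the table, so this point is 90 mm above the table.
- case: black open craft case fixed to the table, 190 mm (x) by 258 mm (y), 55 mm tall, walls and floor 6 mm thick, an equally tall 6 mm divider across the middle makes two bays side by side along y, each 178 mm (x) by 120 mm (y) inside, their centres at y = +63 and -63 mm. Origin: middle of its underside.
- rest: thin grey ribbed plastic plate, 166 mm (x) by 108 mm (y), 4 mm thick, fixed on the floor of the empty bay (either of the two); its axes are parallel to the case's. Origin: middle of its underside, 6 mm above the table, at the bay's centre. Markers lie along its x.
- block: wooden printing block, 120 x 80 x 26 mm, lying in the other bay. Origin: middle of its underside.
- caddy: light wooden marker caddy fixed to the table: a 60 mm (x) by 276 mm (y) foot plate with five separate upright square cups in a row along y, 58 mm apart centre to centre (at y = -116, -58, 0, 58 and 116 mm), each 28 mm square inside (34 outside), rim 91 mm above the table, floor 9 mm above the table. Origin: middle of its underside.
- marker1: square-barrelled paint marker, 18 x 18 x 145 mm, grey with a white cap on its upper end; at the start it stands upright in one of the caddy's cups. Origin: on its long axis, 40 mm from the foot end and 105 mm from the cap end; its z axis runs along its length towards the cap. Three to five of the five markers are present; the others are absent (None at the start).
- marker2: square-barrelled paint marker, 18 x 18 x 145 mm, grey with a white cap on its upper end; at the start it stands upright in one of the caddy's cups. Origin: on its long axis, 40 mm from the foot end and 105 mm from the cap end; its z axis runs along its length towards the cap. Three to five of the five markers are present; the others are absent (None at the start).
- marker3: square-barrelled paint marker, 18 x 18 x 145 mm, grey with a white cap on its upper end; at the start it stands upright in one of the caddy's cups. Origin: on its long axis, 40 mm from the foot end and 105 mm from the cap end; its z axis runs along its length towards the cap. Three to five of the five markers are present; the others are absent (None at the start).
- marker4: square-barrelled paint marker, 18 x 18 x 145 mm, grey with a white cap on its upper end; at the start it stands upright in one of the caddy's cups. Origin: on its long axis, 40 mm from the foot end and 105 mm from the cap end; its z axis runs along its length towards the cap. Three to five of the five markers are present; the others are absent (None at the start).
- marker5: square-barrelled paint marker, 18 x 18 x 145 mm, grey with a white cap on its upper end; at the start it stands upright in one of the caddy's cups. Origin: on its long axis, 40 mm from the foot end and 105 mm from the cap end; its z axis runs along its length towards the cap. Three to five of the five markers are present; the others are absent (None at the start).
- jar: a small closed glass jar, 52 mm wide and 70 mm tall, a bystander to be left alone. Origin: middle of its underside.
- tape: a cardboard-coloured tape roll lying flat, 90 mm across, 24 mm high, a bystander to be left alone. Origin: middle of its underside.
- inkpad: a dark metal ink pad tin, 90 x 60 x 18 mm, a bystander to be left alone. Origin: middle of its underside.
- eraser: a dark rubber block, 70 x 35 x 20 mm, a bystander to be left alone. Origin: middle of its underside.

How it is judged (in metres and radians):
On the way, in this order (a step that is already met when the one before it is completed fails the run):
1. the lid is slid clear of the empty bay, over the printing block (((y of rest in the frame of case above 0 m and value of joint lid below 0.01 m) or (y of rest in the frame of case below 0 m and value of joint lid above 0.116 m))), for 0.2 s.
2. every marker lies flat in the empty bay, with the lid still clear of it (x of marker1 in the frame of rest between -0.055 and 0.055 m and y of marker1 in the frame of rest between -0.056 and 0.056 m and z of each of marker1, marker2, marker3, marker4, marker5 in the frame of rest below 0.042 m and angle between marker1's own z axis and vertical between 1.3 and 1.84 rad and x of marker2 in the frame of rest between -0.055 and 0.055 m and y of marker2 in the frame of rest between -0.056 and 0.056 m and angle between marker2's own z axis and vertical between 1.3 and 1.84 rad and x of marker3 in the frame of rest between -0.055 and 0.055 m and y of marker3 in the frame of rest between -0.056 and 0.056 m and angle between marker3's own z axis and vertical between 1.3 and 1.84 rad and x of marker4 in the frame of rest between -0.055 and 0.055 m and y of marker4 in the frame of rest between -0.056 and 0.056 m and angle between marker4's own z axis and vertical between 1.3 and 1.84 rad and x of marker5 in the frame of rest between -0.055 and 0.055 m and y of marker5 in the frame of rest between -0.056 and 0.056 m and angle between marker5's own z axis and vertical between 1.3 and 1.84 rad and ((y of rest in the frame of case above 0 m and value of joint lid below 0.01 m) or (y of rest in the frame of case below 0 m and value of joint lid above 0.116 m))), for 0.2 s.
At the end, for the whole second after the job is handed in: Every marker that is present lies flat (within 0.27 rad) and at rest inside the bay with the ribbed rest (its origin within 55 mm of the bay's centre along x and 56 mm along y, less than 42 mm above the rest's underside), and the lid is within 10 mm of its stop over that bay (x of marker1 in the frame of rest between -0.055 and 0.055 m and y of marker1 in the frame of rest between -0.056 and 0.056 m and z of each of marker1, marker2, marker3, marker4, marker5 in the frame of rest below 0.042 m and angle between marker1's own z axis and vertical between 1.3 and 1.84 rad and x of marker2 in the frame of rest between -0.055 and 0.055 m and y of marker2 in the frame of rest between -0.056 and 0.056 m and angle between marker2's own z axis and vertical between 1.3 and 1.84 rad and x of marker3 in the frame of rest between -0.055 and 0.055 m and y of marker3 in the frame of rest between -0.056 and 0.056 m and angle between marker3's own z axis and vertical between 1.3 and 1.84 rad and x of marker4 in the frame of rest between -0.055 and 0.055 m and y of marker4 in the frame of rest between -0.056 and 0.056 m and angle between marker4's own z axis and vertical between 1.3 and 1.84 rad and x of marker5 in the frame of rest between -0.055 and 0.055 m and y of marker5 in the frame of rest between -0.056 and 0.056 m and angle between marker5's own z axis and vertical between 1.3 and 1.84 rad and ((y of rest in the frame of case above 0 m and value of joint lid above 0.116 m) or (y of rest in the frame of case below 0 m and value of joint lid below 0.01 m)) and linear speed of each of marker1, marker2, marker3, marker4, marker5 below 0.02 m/s and velocity of joint lid between -0.01 and 0.01 m/s); the robot touches nothing.
It fails at once if the wooden printing block is taken out of its bay or shoved about (moved more than 50 mm) (distance of block from where it was at the start of the episode above 0.05 m).
It fails at once if a bystander (jar, tape roll, ink pad or eraser) is disturbed (moved more than 40 mm) (distance of any of jar, tape, inkpad, eraser from where it was at the start of the episode above 0.04 m).
Of marker1, marker2, marker3, marker4, marker5 only 3 to 5 are there at a start; the rules pass over those that are not, and their reading is None.
At some moment in a run one of marker1, marker2, marker3, marker4, marker5 may be knocked a few centimetres aside while the robot is not near it.
Once in a run the grip may slacken for a moment while it holds something.
It also fails if it takes over 210 s, if anything falls off the work surface, if the arm or the gripper's body presses on something with over 40 N, if the wrist force passes 120 N, or if a joint passes its speed limit or range.

## Working session

There is one attempt and no reset: what is moved stays moved. The work goes in short steps, each a Python script; the robot and the scene stay as the last script left them, time stands still between calls to the robot, and variables do not carry over. Pictures are saved under pics/ and viewed, at most 14 in all, crops included, and the job is handed in when it is done.

```bash
mkdir -p pics; ls; python3 - <<'E'
from rig import arm
import cv2,numpy as np
for n in("top","scene"):
    im=arm.snapshot(n); cv2.imwrite(f"pics/{n}0.png",im[:,:,::-1])
    c=arm.get_calibration(n); print(n,c)
print(arm.grip_depth,arm.current_t(),arm.current_tool_rot())
E
```

```text
pics
top {'intrinsics': array([[432.89906137,   0.        , 276.8237804 ],
       [  0.        , 432.89906137, 208.79803712],
       [  0.        ,   0.        ,   1.        ]]), 'k1': -0.030161507954856018, 'cam_to_world': array([[-6.85157973e-02, -9.73568952e-01,  2.17874002e-01,
         2.74273091e-01],
       [-9.97649348e-01,  6.66063354e-02, -1.61050897e-02,
         1.06131715e-02],
       [ 1.16762649e-03, -2.18465309e-01, -9.75844017e-01,
         1.40474369e+00],
       [ 0.00000000e+00,  0.00000000e+00,  0.00000000e+00,
         1.00000000e+00]])}
scene {'intrinsics': array([[443.85509309,   0.        , 281.32068677],
       [  0.        , 443.85509309, 200.77645218],
       [  0.        ,   0.        ,   1.        ]]), 'k1': 0.0026356421210671677, 'cam_to_world': array([[ 0.72994874,  0.56226524, -0.38862917,  0.97548397],
       [ 0.68327489, -0.58562144,  0.43609971, -0.47053513],
       [ 0.01761413, -0.58387099, -0.81165535,  0.97790227],
       [ 0.        ,  0.        ,  0.        ,  1.        ]])}
0.0188 0.1 [[ 9.61927349e-01  2.73305210e-01 -1.95120093e-04]
 [ 2.73305261e-01 -9.61926770e-01  1.06015935e-03]
 [ 1.02055832e-04 -1.07312362e-03 -9.99999419e-01]]
```

View pics/top0.png

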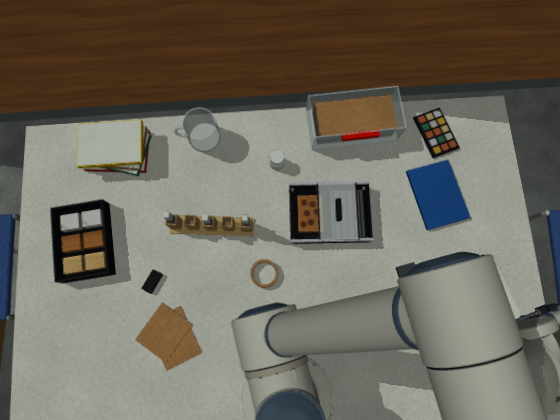

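View pics/scene0.png

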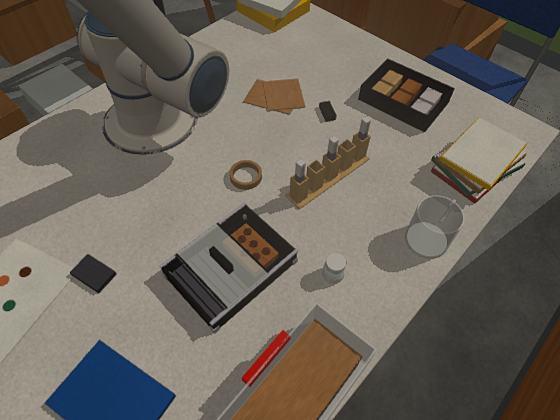

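The top view shows the case near (330,213) with the block on its left. The rest is on the right, and the lid is near the middle with its grip at (339,210). The caddy is near (210,223), with three markers in the first, third and fifth cups. I'll enlarge both views for measurement.

```bash
cat > h.py <<'E'
from rig import arm
import cv2,numpy as np
def crop(src,dst,x0,x1,y0,y1,s):
    im=cv2.imread(src)[y0:y1,x0:x1]; cv2.imwrite(dst,cv2.resize(im,None,fx=s,fy=s,interpolation=cv2.INTER_CUBIC))
def proj(n,P):
    c=arm.get_calibration(n);T=np.linalg.inv(c["cam_to_world"]);P=np.atleast_2d(P)
    q=P@T[:3,:3].T+T[:3,3];q=q[:,:2]/q[:,2:];q=q*(1+c["k1"]*(q**2).sum(1,keepdims=True))
    K=c["intrinsics"];return q*[K[0,0],K[1,1]]+K[:2,2]
def ray(n,uv,z):
    c=arm.get_calibration(n);K=c["intrinsics"];T=c["cam_to_world"]
    d=(np.array(uv,float)-K[:2,2])/[K[0,0],K[1,1]];s=d.copy()
    for _ in range(8): s=d/(1+c["k1"]*(s@s))
    r=T[:3,:3]@np.r_[s,1];o=T[:3,3];return (o+r*(z-o[2])/r[2])
E
python3 - <<'E'
from h import *
crop("pics/top0.png","pics/t1.png",155,255,195,245,8)
crop("pics/top0.png","pics/t2.png",280,380,175,250,8)
crop("pics/scene0.png","pics/s2.png",155,375,110,275,3.6)
E
```

```text
(no output)
```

View pics/t1.png

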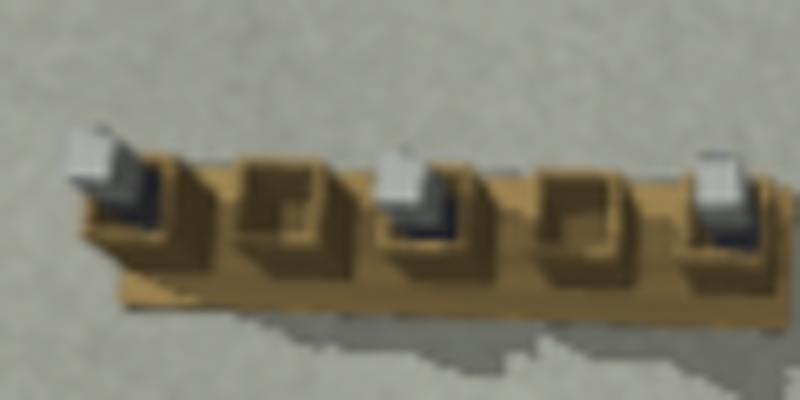

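View pics/t2.png

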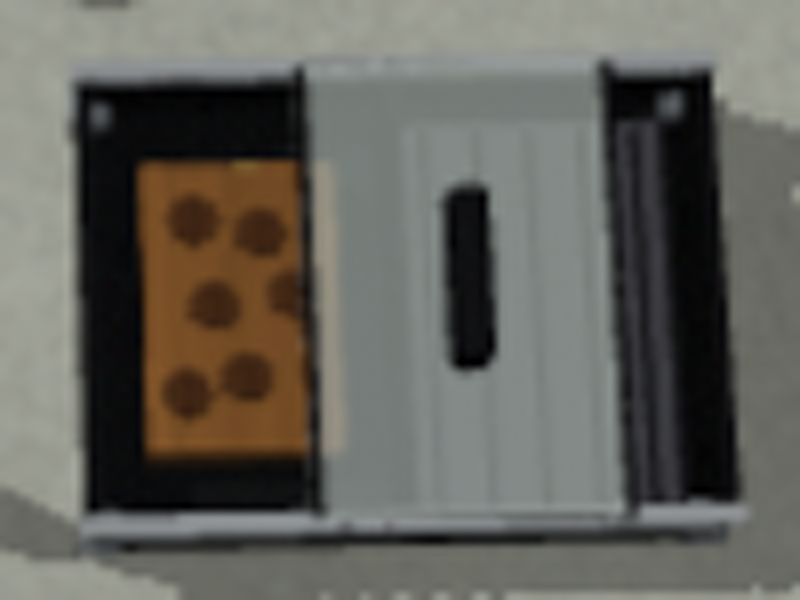

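View pics/s2.png

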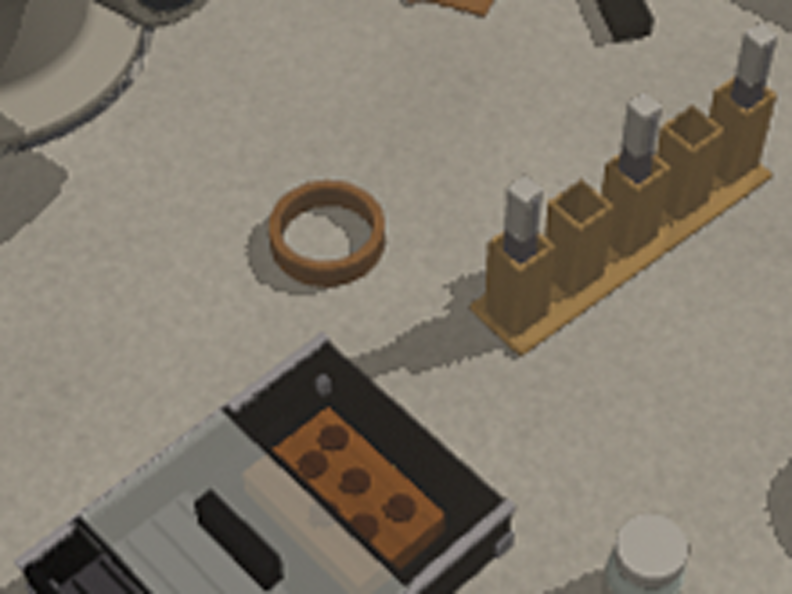

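```bash
cat >> h.py <<'E'
def full(p,x0,y0,s): return [x0+(p[0]+.5)/s-.5,y0+(p[1]+.5)/s-.5]
def tri(a,b):
    from scipy.optimize import least_squares
    X0=np.r_[ray("top",a,.1)]
    r=least_squares(lambda P:np.r_[proj("top",P)[0]-a,proj("scene",P)[0]-b],X0)
    return r.x,np.abs(r.fun).max()
E
python3 - <<'E'
from h import *
np.set_printoptions(precision=4,suppress=True)
T1=lambda p:full(p,155,195,8); T2=lambda p:full(p,280,175,8); S=lambda p:full(p,155,110,3.6)
print("caps");
for a,b in(((92,155),(758,38)),((400,178),(643,105)),((718,180),(524,188))):
    print(ray("top",T1(a),.154),ray("scene",S(b),.154),tri(T1(a),S(b)))
print("rims")
for a,b in(((132,197),(743,92)),((280,203),(691,127)),((423,208),(637,167)),((580,215),(581,204)),((735,220),(519,247))):
    print(ray("top",T1(a),.091),ray("scene",S(b),.091))
print("foot",[ray("top",T1(p),.0) for p in((120,305),(787,327))])
print("case",*[ray("top",T2(p),.055) for p in((75,72),(715,62),(745,515),(82,522))])
print("lid",*[ray("top",T2(p),.06) for p in((302,65),(605,65),(632,512),(322,512))])
print("grip",*[ray("top",T2(p),.09) for p in((468,185),(471,355))], [ray("scene",S(p),.09) for p in((207,500),(275,570))])
E
```

```text
caps
[0.5603 0.3179 0.154 ] [0.5616 0.3172 0.154 ] (array([0.5608, 0.3184, 0.1526]), np.float64(0.06236358569162803))
[0.5439 0.2043 0.154 ] [0.5435 0.2059 0.154 ] (array([0.544 , 0.2045, 0.1553]), np.float64(0.14754552149122446))
[0.5352 0.0873 0.154 ] [0.5342 0.0896 0.154 ] (array([0.5351, 0.0877, 0.1562]), np.float64(0.18695050997519047))
rims
[0.557  0.3181 0.091 ] [0.5572 0.3219 0.091 ]
[0.5508 0.2608 0.091 ] [0.551  0.2652 0.091 ]
[0.545  0.2056 0.091 ] [0.5471 0.2058 0.091 ]
[0.5382 0.1451 0.091 ] [0.5404 0.1498 0.091 ]
[0.5321 0.0855 0.091 ] [0.5346 0.0888 0.091 ]
foot [array([0.5316, 0.345 , 0.    ]), array([0.5039, 0.0717, 0.    ])]
case [ 0.6565 -0.0565  0.055 ] [ 0.6431 -0.3159  0.055 ] [ 0.4579 -0.3064  0.055 ] [ 0.4731 -0.0456  0.055 ]
lid [ 0.6518 -0.1479  0.06  ] [ 0.6435 -0.2701  0.06  ] [ 0.4615 -0.261   0.06  ] [ 0.4699 -0.1396  0.06  ]
grip [ 0.5903 -0.2049  0.09  ] [ 0.5227 -0.1993  0.09  ] [array([ 0.5282, -0.2007,  0.09  ]), array([ 0.5953, -0.2047,  0.09  ])]
```

```bash
cat >> h.py <<'E'
CY=np.array([.055,.9985,0]);CX=np.array([.9985,-.055,0]);CC=np.array([.5577,-.181,0])
KY=np.array([.104,.9946,0]);KX=np.array([.9946,-.104,0])
Z=np.array([0,0,1.])
def rot(ax,th,sy=1):
    """tool z = ax pitched down by th deg; tool y horizontal; sy flips"""
    t=np.radians(th);z=np.cos(t)*ax-np.sin(t)*Z
    y=sy*np.cross(Z,ax);return np.c_[np.cross(y,z),y,z]
def case(x,y,z): return CC+x*CX+y*CY+z*Z
E
python3 - <<'E'
from h import *
caps=[(.5608,.3184),(.544,.2045),(.5351,.0877)]
for th in(0,10,20,30,40):
  for sy in(1,-1):
    R=rot(KX,th,sy);o=[]
    for c in caps:
        g=np.r_[c,.128]
        for back in(0.012*1,-.10):
            q=arm.solve_ik(g+R[:,2]*back,R);o.append(None if q is None else np.round(q).astype(int).tolist())
    q=arm.solve_ik(case(.047,-.063,.018),rot(CX,90+th,sy));p=arm.solve_ik(case(.047,-.063,.2),rot(CX,90+th,sy))
    print(th,sy,o,"LAY",None if q is None else np.round(q).astype(int),None if p is None else np.round(p).astype(int))
E
```

```text
0 1 [[53, 65, 118, 239, 92, 93], None, [42, 74, 133, 231, 108, 111], None, [20, 94, 146, 225, 141, 128], None] LAY [ -28   41   82    0   57 -114] [ -28   30   72    0   78 -114]
0 -1 [[53, 65, 118, 239, 92, -87], None, [42, 74, 133, 231, 108, -69], None, [20, 94, 146, 225, 141, -52], None] LAY [-28  41  82   0  57  66] [-28  30  72   0  78  66]
10 1 [[52, 57, 120, 239, 78, 87], None, [41, 64, 135, 227, 93, 104], [61, 67, 142, 245, 93, 117], [20, 86, 152, 214, 132, 119], None] LAY [ -25   45   72   -4   71 -111] [ -25   35   63   -4   91 -112]
10 -1 [[52, 57, 120, 239, 78, -93], None, [41, 64, 135, 227, 93, -76], [61, 67, 142, 245, 93, -63], [20, 86, 152, 214, 132, -61], None] LAY [-25  45  72  -4  71  69] [-25  35  63  -4  91  68]
20 1 [[50, 48, 120, 241, 64, 79], None, [39, 53, 135, 224, 75, 95], [56, 49, 142, 239, 75, 100], [18, 68, 151, 203, 106, 105], None] LAY [ -24   51   62   -7   86 -109] [ -24   42   53   -7  105 -111]
20 -1 [[50, 48, 120, 241, 64, -101], None, [39, 53, 135, 224, 75, -85], [56, 49, 142, 239, 75, -80], [18, 68, 151, 203, 106, -75], None] LAY [-24  51  62  -7  86  71] [-24  42  53  -7 105  69]
30 1 [[47, 40, 117, 247, 49, 66], None, [36, 41, 132, 225, 55, 84], [50, 31, 137, 243, 54, 77], [15, 47, 145, 199, 71, 94], None] LAY [ -22   57   51   -9  100 -108] [ -22   48   42  -11  117 -111]
30 -1 [[47, 40, 117, 247, 49, -114], None, [36, 41, 132, 225, 55, -96], [50, 31, 137, 243, 54, -103], [15, 47, 145, 199, 71, -86], None] LAY [-22  57  51  -9 100  72] [-22  48  42 -11 117  69]
40 1 [None, None, [32, 32, 126, 236, 35, 66], None, [12, 32, 137, 202, 39, 84], [20, 14, 141, 224, 29, 68]] LAY [ -21   64   40  -12  114 -109] [ -21   56   32  -15  130 -114]
40 -1 [None, None, [32, 32, 126, 236, 35, -114], None, [12, 32, 137, 202, 39, -96], [20, 14, 141, 224, 29, -112]] LAY [-21  64  40 -12 114  71] [-21  56  32 -15 130  66]
```

```bash
python3 - <<'E'
from h import *
print("jar",ray("top",(277,154),.07).round(3),"tape",ray("top",(264,272),.024).round(3))
caps=[(.5608,.3184),(.544,.2045),(.5351,.0877)]
f=lambda q:None if q is None else np.round(q).astype(int).tolist()
for th in(120,130,140,150,160,170):
    sy=-1
    R=rot(KX,th,sy)
    print(th,"GR",[f(arm.solve_ik(np.r_[c,.12]+R[:,2]*b+Z*h,R)) for c in caps for b,h in((.012,0),(-.08,0),(.012,.12))])
    R=rot(CX,th-90,sy)
    print("   LAY",*[f(arm.solve_ik(case(-.035,-.063+y,h),R)) for y in(-.032,.03) for h in(.018,.2)])
E
```

```text
jar [ 0.755 -0.025  0.07 ] tape [0.381 0.042 0.024]
120 GR [[18, 50, 54, 12, 104, 114], [16, 50, 41, 12, 117, 115], [18, 44, 47, 13, 116, 117], [10, 45, 64, 8, 100, 105], [9, 45, 51, 8, 113, 106], [10, 39, 57, 8, 113, 107], [1, 43, 69, 3, 98, 96], [0, 43, 57, 3, 111, 97], [1, 37, 62, 4, 111, 97]]
   LAY [-64, 60, 133, 125, 67, -103] [-64, 27, 130, 104, 51, -64] [-58, 66, 141, 134, 77, -112] [-58, 26, 136, 115, 51, -72]
130 GR [[16, 56, 46, 16, 116, 114], [15, 59, 28, 17, 130, 118], [16, 51, 39, 18, 127, 118], [9, 51, 56, 10, 111, 105], [8, 53, 41, 11, 125, 107], [9, 45, 50, 11, 123, 108], [0, 49, 61, 4, 109, 96], [0, 51, 46, 4, 123, 97], [0, 43, 55, 5, 122, 97]]
   LAY [-59, 49, 130, 124, 49, -89] [-59, 19, 123, 85, 39, -37] [-52, 52, 137, 136, 56, -98] [-52, 17, 128, 95, 35, -42]
140 GR [[15, 62, 37, 20, 127, 116], [14, 68, 14, 26, 144, 124], [15, 57, 32, 24, 137, 122], [8, 58, 49, 13, 122, 106], [7, 62, 29, 15, 137, 109], [8, 52, 43, 15, 133, 109], [0, 55, 54, 5, 120, 96], [-1, 59, 36, 6, 135, 98], [0, 49, 49, 6, 132, 98]]
   LAY [-53, 40, 124, 113, 32, -68] [-53, 16, 115, 58, 35, 
[... 330 characters left out ...]
, 107, 33, 40, 24] [-40, 35, 122, 95, 18, -39] [-40, 12, 111, 31, 36, 31]
160 GR [[14, 75, 21, 36, 147, 128], None, [14, 69, 19, 46, 154, 139], [7, 70, 35, 20, 143, 111], None, [7, 63, 33, 25, 151, 117], [-1, 68, 41, 8, 141, 98], [-1, 76, 14, 13, 159, 104], [-1, 61, 39, 10, 149, 101]]
   LAY [-42, 34, 109, 31, 24, 24] [-42, 17, 99, 16, 50, 42] [-35, 33, 114, 33, 20, 28] [-35, 14, 102, 14, 47, 49]
170 GR [[13, 82, 14, 50, 155, 141], None, [13, 74, 15, 64, 159, 156], [7, 76, 30, 27, 151, 116], None, [7, 68, 30, 35, 158, 125], [-1, 74, 36, 11, 150, 100], None, [-1, 66, 37, 14, 157, 104]]
   LAY [-37, 34, 101, 9, 37, 49] [-37, 20, 90, 6, 62, 53] [-31, 33, 105, 9, 34, 55] [-31, 18, 94, 5, 60, 59]
```

```bash
cat >> h.py <<'E'
def down(sy=1): return rot(CX,90,sy)
def slide(y0,y1,push,sy=1):
    """grip lid bar at case-y y0, slide to y1, then creep in direction push until stop felt"""
    R=down(sy); arm.grip(.07); arm.move_to(case(0,y0,.2),R)
    arm.move_l(case(0,y0,.068),R); arm.grip(0.0); print("w",arm.current_width(),arm.current_grasp_force())
    arm.move_l(case(0,y1,.068),R,feed=.06); f0=arm.current_force()@CY
    for i in range(1,12):
        arm.move_l(case(0,y1+push*.001*i,.068),R,feed=.02); f=arm.current_force()@CY
        if abs(f)>15: break
    print("stop",i,f0,f,(arm.current_ee_pos()-CC)@CY)
    arm.grip(.05); arm.move_l(arm.current_ee_pos()+[0,0,.13],R)
E
python3 - <<'E'
from h import *
for sy in(1,-1): print(sy,arm.solve_ik(case(0,.063,.2),down(sy)).round())
s=-1 if abs(arm.solve_ik(case(0,.063,.2),down(-1))[5])<abs(arm.solve_ik(case(0,.063,.2),down(1))[5]) else 1
slide(-.0213,.058,1,s)
print(s,arm.current_t())
arm.move_to([.35,-.45,.3],down(s)); cv2.imwrite("pics/top1.png",arm.snapshot("top")[:,:,::-1])
crop("pics/top1.png","pics/t3.png",150,390,150,290,3.3)
E
```

```text
1 [ -18.   23.   84.    0.   73. -105.]
-1 [-18.  23.  84.   0.  73.  75.]
w 0.0005033915838406509 0.0
stop 11 -0.15910114550948548 0.3314222305414926 0.06905719043843661
-1 10.875
```

View pics/t3.png

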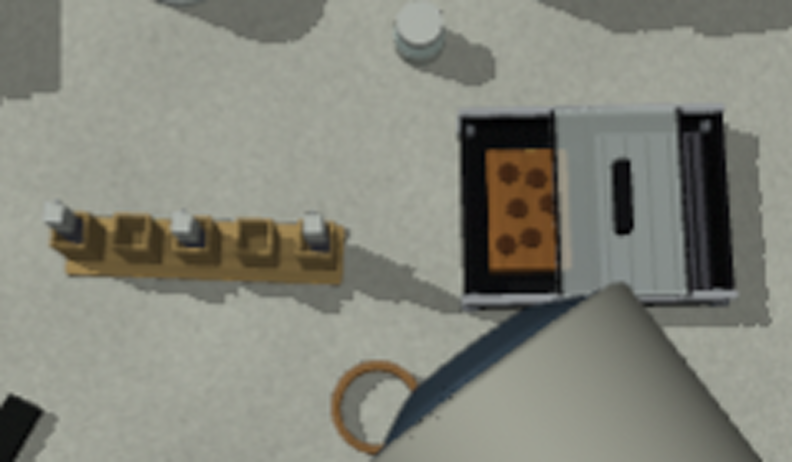

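The lid hasn't moved: the grip closed on nothing. I'll repeat the descent and check the actual pose and a picture before closing.

```bash
python3 - <<'E'
from h import *
R=down(-1); arm.grip(.07); arm.move_to(case(0,-.0213,.2),R)
print(arm.current_ee_pos(),case(0,-.0213,.2)); arm.move_l(case(0,-.0213,.068),R)
print(arm.current_ee_pos(),arm.current_tool_rot().round(3).tolist(),arm.current_width(),arm.current_force())
cv2.imwrite("pics/s3.png",arm.snapshot("scene")[:,:,::-1]);crop("pics/s3.png","pics/s3c.png",120,340,150,315,3.6)
E
```

```text
[ 0.55639482 -0.20340015  0.20046154] [ 0.5565285  -0.20226805  0.2       ]
[ 0.55700351 -0.2026833   0.0688149 ] [[0.998, -0.055, 0.001], [-0.055, -0.998, -0.001], [0.001, 0.0, -1.0]] 0.07025130227800516 [0.3962947  0.06078896 0.42252547]
```

View pics/s3c.png

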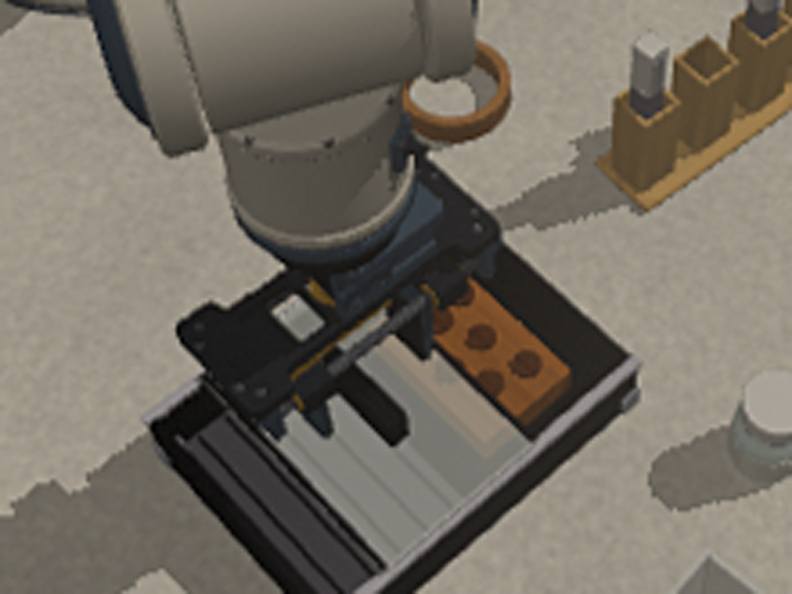

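The fingers are straddling the bar correctly, at about (380,390) in the crop. I'll close again and watch the width.

```bash
python3 - <<'E'
from h import *
arm.grip(.010); print(arm.current_width(),arm.current_grasp_force(),arm.current_ee_pos(),arm.current_force())
arm.sleep(.3); print(arm.current_width(),arm.current_grasp_force())
cv2.imwrite("pics/s4.png",arm.snapshot("scene")[:,:,::-1]);crop("pics/s4.png","pics/s4c.png",120,340,150,315,3.6)
E
```

```text
0.010104947701810115 0.0 [ 0.55653615 -0.20228488  0.06799192] [-0.45743808  0.46147241 -0.08150186]
0.00971213755315067 0.0
```

View pics/s4c.png

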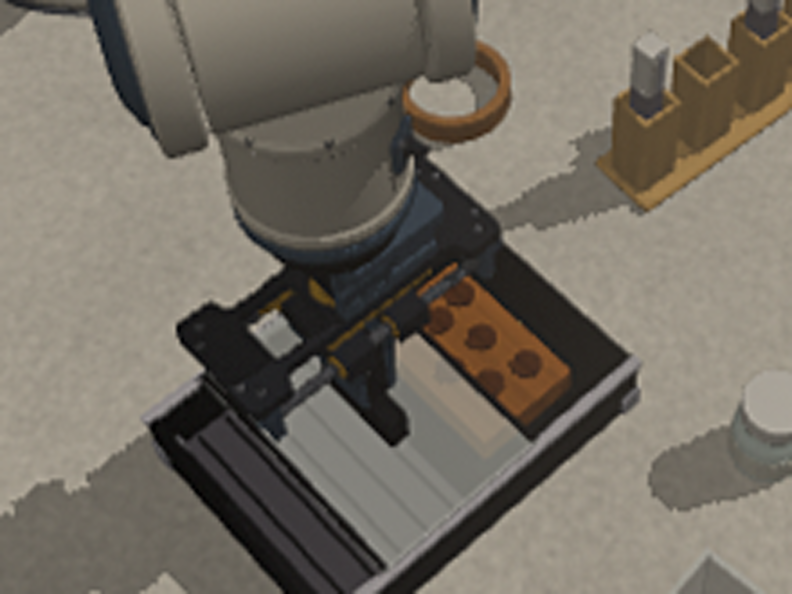

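```bash
python3 - <<'E'
from h import *
np.set_printoptions(precision=1,suppress=True)
c=lambda P:(proj("scene",P)-[120,150])*3.6
for z in(.068,.09,.10): 
  for y in(-.0563,-.0698,.0137): print(z,y,c(case(.016,y,z)),c(case(-.016,y,z)))
print("bar",*[c(case(x,y,z)) for z in(.06,.09) for x in(-.035,.035) for y in(-.0293,-.0133)])
print("base of fingers",c(case(0,-.0563,.147)))
E
```

```text
0.068 -0.0563 [[335.9 451.2]] [[304.2 417.6]]
0.068 -0.0698 [[318.8 464.7]] [[287.1 430.8]]
0.068 0.0137 [[421.6 383.2]] [[389.6 351.5]]
0.09 -0.0563 [[332.1 435.1]] [[299.8 401.2]]
0.09 -0.0698 [[314.7 448.8]] [[282.4 414.5]]
0.09 0.0137 [[419.4 366.4]] [[386.9 334.3]]
0.1 -0.0563 [[330.3 427.6]] [[297.8 393.5]]
0.1 -0.0698 [[312.7 441.4]] [[280.2 406.9]]
0.1 0.0137 [[418.4 358.6]] [[385.6 326.3]]
bar [[320.6 378.6]] [[340.  363.8]] [[389.9 450.1]] [[409.4 434.4]] [[315.2 355.6]] [[335.  340.6]] [[386.  428.3]] [[406.  412.3]]
base of fingers [[304.5 373. ]]
```

Projecting the TCP shows the visible fingertips about 25–30 mm higher than reported, so they closed above the bar. I'll step down gently with force sensing to find the real offset.

```bash
python3 - <<'E'
from h import *
arm.grip(0.0)
p=case(0,-.0213,.068);f0=arm.current_force()
for i in range(1,30):
    p[2]=.068-.0015*i; arm.move_l(p,down(-1),feed=.02); f=arm.current_force()-f0
    if abs(f[2])>4: break
print(i,arm.current_ee_pos(),f,arm.current_force())
cv2.imwrite("pics/s5.png",arm.snapshot("scene")[:,:,::-1])
arm.move_l(case(0,-.0213,.12),down(-1)); arm.grip(.06)
E
```

```text
4 [ 0.55661101 -0.2025164   0.06320826] [-7.54212112  1.05620243 21.61435857] [-6.24859678  0.85656045 21.27962602]
```

```bash
python3 - <<'E'
from h import *
p=case(0,-.0213,.064);arm.move_l(p,down(-1));f0=arm.current_force()
for i in range(1,16):
    p[2]=.064-.0015*i; arm.move_l(p,down(-1),feed=.02); f=arm.current_force()-f0
    if abs(f[2])>4: break
print(i,arm.current_ee_pos(),f)
arm.grip(.0); print(arm.current_width(),arm.current_grasp_force(),arm.current_t())
E
```

```text
15 [ 0.55644424 -0.20221786  0.04138297] [-0.48620331  0.1415326  -0.66203648]
0.015857027153394782 29.994345009326935 24.625
```

Now gripped: width 15.9 mm at 30 N. The real fingertips are about 27 mm short of the reported TCP. Next I'll slide the lid.

```bash
python3 - <<'E'
from h import *
s=open("h.py").read()
i=s.index("def slide"); s=s[:i]+'''OFF=.0267   # real fingertips lie this far behind the reported TCP (tool z)
def slide(y1,push,z=.0415):
    """bar is held: slide to case-y y1, then creep in direction push until the stop is felt"""
    R=down(-1); arm.move_l(case(0,y1,z),R,feed=.06); f0=arm.current_force()@CY
    for i in range(1,14):
        arm.move_l(case(0,y1+push*.001*i,z),R,feed=.02); f=arm.current_force()@CY
        if abs(f)>15: break
    print("stop",i,f0,f,(arm.current_ee_pos()-CC)@CY,arm.current_width())
    arm.grip(.05); arm.move_l(arm.current_ee_pos()+[0,0,.13],R)
'''
open("h.py","w").write(s)
E
python3 - <<'E'
from h import *
slide(.057,1)
print(arm.current_t())
c=(.5351,.0877); R=rot(KX,158,-1); g=np.r_[c,.121]
arm.grip(.045); arm.move_to(g+R[:,2]*(.012+OFF)+Z*.09,R)
print(arm.current_ee_pos(),arm.current_t())
for n in("scene","top"):cv2.imwrite(f"pics/{n}6.png",arm.snapshot(n)[:,:,::-1])
a=cv2.imread("pics/scene6.png")[60:330,120:420];b=cv2.imread("pics/top6.png")[110:250,180:400]
a=cv2.resize(a,(460,414));b=cv2.resize(b,None,fx=1.5,fy=1.5);o=np.zeros((600,800,3),np.uint8);o[:414,:460]=a;o[:b.shape[0],465:465+b.shape[1]]=b
cv2.imwrite("pics/c6.png",o[:420])
E
```

```text
stop 9 1.3941600692786453 -22.27357568136248 0.0637975333697843 0.015600501967686642
30.0333
[0.49959435 0.09100498 0.19660856] 31.5333
```

View pics/c6.png

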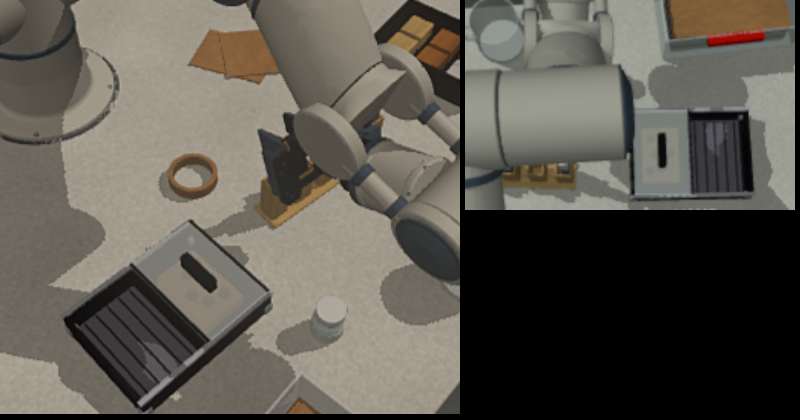

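The lid is now at its far stop, and the ribbed bay is open. I'll zoom in on the gripper with the predicted tips overlaid.

```bash
python3 - <<'E'
from h import *
im=cv2.imread("pics/scene6.png");x0,x1,y0,y1=260,400,110,215;s=5.6
o=cv2.resize(im[y0:y1,x0:x1],None,fx=s,fy=s,interpolation=cv2.INTER_CUBIC)
p=arm.current_ee_pos();R=arm.current_tool_rot();w=arm.current_width()/2
for off,col in((R[:,2]*-OFF,(0,0,255)),(Z*OFF,(0,255,0))):
  for sg in(1,-1):
    for e in(.016,-.016):
      for t in (0,.0135):
        q=proj("scene",p+off+R[:,1]*sg*(w+t)+R[:,0]*e)[0]
        cv2.circle(o,tuple(int(v) for v in ((q-[x0,y0])*s)),3,col,-1)
cv2.imwrite("pics/c7.png",o)
E
```

```text
(no output)
```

View pics/c7.png

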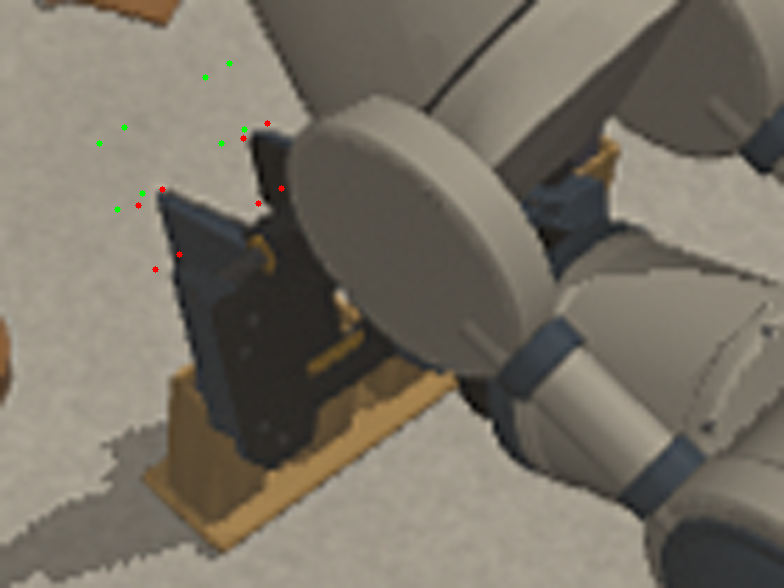

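The red tool-z offset model matches the fingertips. I'll descend, grip and lift marker A.

```bash
cat >> h.py <<'E'
def guard(p,R,feed=.08,lim=12):
    """line in 15 mm pieces, halting on unexpected force"""
    a=arm.current_ee_pos();f0=arm.current_force();n=max(1,int(np.ceil(np.linalg.norm(p-a)/.015)))
    for i in range(1,n+1):
        arm.move_l(a+(p-a)*i/n,R,feed=feed);f=arm.current_force()-f0
        if np.linalg.norm(f)>lim: print("CONTACT",i,n,f.round(1),arm.current_ee_pos().round(4));return False
    return True
def pick(c,th=158,zg=.121,d=.012):
    R=rot(KX,th,-1);g=np.r_[c,zg]+R[:,2]*(d+OFF)
    arm.grip(.045); arm.move_to(g+Z*.09,R)
    if not guard(g,R): return False
    arm.grip(0.); print("w",arm.current_width(),arm.current_grasp_force(),arm.current_force().round(1))
    if arm.current_width()<.012: return False
    arm.move_l(g+Z*.12,R,feed=.12); print("lifted w",arm.current_width(),arm.current_grasp_force(),arm.current_t()); return True
def lay(y,th=68,zm=.030,d=.012,yin=None,x=-.0385):
    R=rot(CX,th,-1);P=lambda yy,z:case(x,-.063+yy,z)+R[:,2]*(d+OFF)
    y0=y if yin is None else yin
    arm.move_to(P(y0,.2),R); print("over w",arm.current_width(),arm.current_grasp_force())
    ok=guard(P(y0,zm),R)
    if yin is not None: ok=ok and guard(P(y,zm),R,feed=.04,lim=15)
    print("laid",ok,arm.current_ee_pos().round(4),arm.current_width(),arm.current_t())
    if not ok: return False
    arm.grip(.026); arm.move_l(P(y,.2),R,feed=.15); return True
E
python3 - <<'E'
from h import *
print(pick((.5351,.0877)))
for n in("scene","top"):cv2.imwrite(f"pics/{n}8.png",arm.snapshot(n)[:,:,::-1])
E
```

```text
w 0.017762501087047723 29.989339113235474 [0.2 1.  1.5]
lifted w 0.017511433100036937 29.98887151479721 35.9417
True
```

```bash
sed -i 's/arm.move_to(P(y0,.2),R); print/arm.move_to(P(y0,.25),R); print/' h.py; python3 - <<'E'
from h import *
print(lay(-.031), arm.current_t())
c=(.544,.2045)
R=rot(KX,158,-1);arm.move_to(np.r_[c,.211]+R[:,2]*(.012+OFF),R)
for n in("scene","top"):cv2.imwrite(f"pics/{n}9.png",arm.snapshot(n)[:,:,::-1])
a=cv2.resize(cv2.imread("pics/scene9.png")[190:340,120:320],None,fx=2,fy=2);b=cv2.resize(cv2.imread("pics/top9.png")[170:255,280:380],None,fx=3.9,fy=3.53)
cv2.imwrite("pics/c9.png",np.hstack([a,b[:300]]))
E
```

```text
over w 0.01787288258434546 29.98880445957184
laid True [ 0.5286 -0.2735 -0.0056] 0.01815839709136286 42.55
True 44.1917
```

View pics/c9.png

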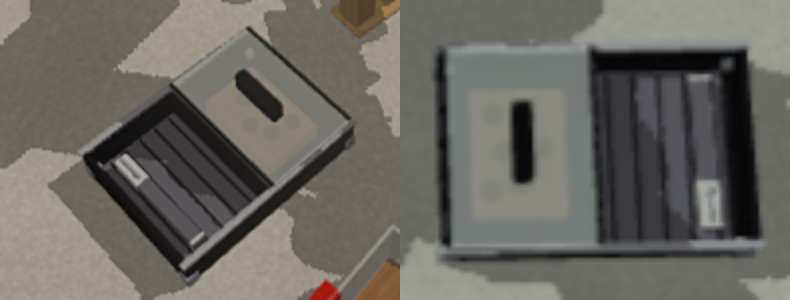

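Marker A lies flat along the bay near the outer wall, with its cap at (710,205) in the right panel. Marker B is next.

```bash
python3 - <<'E'
from h import *
if pick((.544,.2045)):
    print(lay(-.006,yin=.010), arm.current_t())
    c=(.5608,.3184)
    R=rot(KX,158,-1);arm.move_to(np.r_[c,.211]+R[:,2]*(.012+OFF),R)
for n in("scene","top"):cv2.imwrite(f"pics/{n}10.png",arm.snapshot(n)[:,:,::-1])
a=cv2.resize(cv2.imread("pics/scene10.png")[190:340,120:320],None,fx=2,fy=2);b=cv2.resize(cv2.imread("pics/top10.png")[170:255,280:380],None,fx=3.9,fy=3.53)
cv2.imwrite("pics/c10.png",np.hstack([a,b[:300]]))
E
```

```text
w 0.017573841641520108 29.997942745685577 [0.8 1.3 1.3]
lifted w 0.017632372642965917 29.998045563697815 50.475
over w 0.01787513828828772 29.99799907207489
laid True [ 0.5299 -0.2489 -0.0059] 0.017668004222140758 57.7833
True 59.425
```

View pics/c10.png

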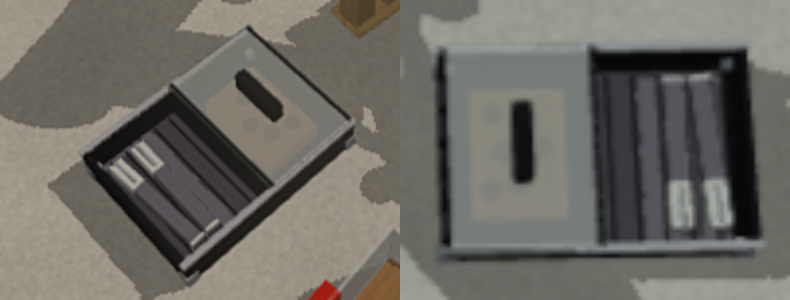

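Both markers are flat side by side, with caps at (681,204) and (718,203), and the divider side is free. I'll put marker C there.

```bash
python3 - <<'E'
from h import *
if pick((.5605,.3188)):
    print(lay(.030), arm.current_t())
    arm.move_to([.35,.35,.35],rot(CX,90,-1))
for n in("scene","top"):cv2.imwrite(f"pics/{n}11.png",arm.snapshot(n)[:,:,::-1])
a=cv2.resize(cv2.imread("pics/scene11.png")[70:340,120:400],(300,300));b=cv2.resize(cv2.imread("pics/top11.png")[170:255,280:380],None,fx=3.9,fy=3.53)
cv2.imwrite("pics/c11.png",np.hstack([a,b[:300]]))
E
```

```text
w 0.01783233969637955 29.990990459918976 [1.2 1.  1.7]
lifted w 0.017960573897456207 29.99138832092285 66.0083
over w 0.018125150393166648 29.991455376148224
laid True [ 0.532  -0.2126 -0.0055] 0.01784274126949182 72.9333
True 74.575
```

View pics/c11.png

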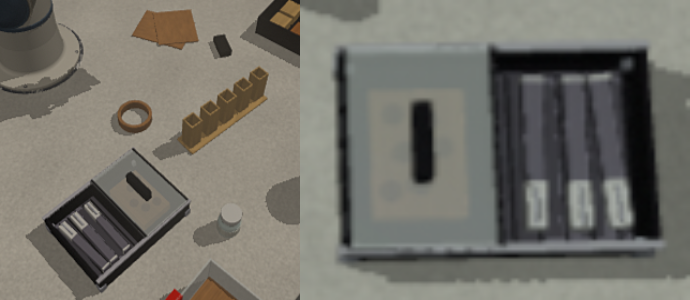

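All three markers are flat in the bay and the caddy is empty. Now I'll slide the lid back.

```bash
python3 - <<'E'
from h import *
R=down(-1);arm.grip(.06);arm.move_to(case(0,.0635,.18),R);print(guard(case(0,.0635,.0415),R));arm.grip(0.)
print(arm.current_width(),arm.current_grasp_force())
slide(-.057,-1)
arm.move_to([.35,.35,.35],R);arm.sleep(.5)
for n in("scene","top"):cv2.imwrite(f"pics/{n}12.png",arm.snapshot(n)[:,:,::-1])
a=cv2.resize(cv2.imread("pics/scene12.png")[70:340,120:400],(300,300));b=cv2.resize(cv2.imread("pics/top12.png")[170:255,280:380],None,fx=3.9,fy=3.53)
cv2.imwrite("pics/c12.png",np.hstack([a,b[:300]]));print(arm.current_t())
E
```

```text
True
0.016028912073704975 29.99560922384262
stop 7 -0.45998249010399445 18.98074209336754 -0.062460422026578206 0.016400081471260253
92.0333
```

View pics/c12.png

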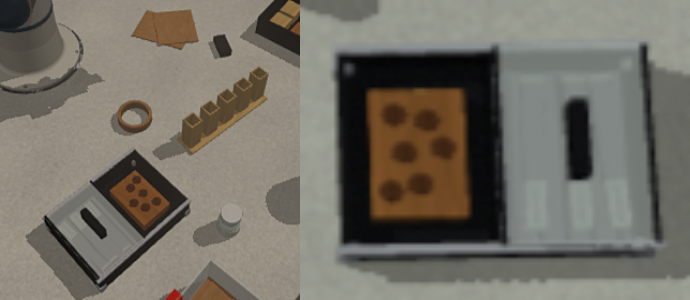

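The lid is at its stop with three caps visible under it (535, 580 and 617, all at row 203). The block and the jar, tape and eraser look unmoved.

```bash
python3 -c "
from rig import arm
print(arm.sign_off())"
```

```text
the job is handed in; nothing more can be done
None
```

I handed the job in at about 92 s: all three markers lie flat in the ribbed bay, the lid is back at its stop over them, and the printing block and the bystanders I could see look unmoved (the last picture left out the ink pad). The hand-in returned no verdict.

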